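Slide the cheese paddle until its handle overhangs the chopping board

ROBOT

A 6-joint arm with a two-finger parallel gripper is mounted at the origin on a cart in front of the work surface, level with it; the furniture and walls round the work are solid. World frame = base frame: x ahead of the robot, y to its left, z up, the work surface at z = 0. Lengths are in m, angles in rad, forces in N, time in s.
With the tool pointing down it reaches from about 0.4 to 0.925 m from the base axis. Payload 3.4 kg.
Tool frame: the origin (TCP) lies at the very end of the fingers, on their centre line; the grasp point (between the pads) lies 19 mm behind it; z points along the fingers, y is the line along which they close (so a half turn about z gives the same grasp; the last joint's range is limited). The gripper opens to 85 mm and grips with 20 to 120 N. Pads are 22 mm wide; open, the fingers measure 114 mm over their backs; the gripper's body (76 mm by 85 mm) begins 54 mm behind the grasp point. The pads swing forward as they close: fully open they stand 13 mm farther back than shut.
Start: joints at [-1.331, 0.307, 1.506, -0, 1.328, -0.073], TCP at [0.177, -0.547, 0.231] pointing down, gripper open.
Joint ranges: [-3.12, 3.12], [-1.05, 2.28], [0.14, 2.33], [-1.42, 4.57], [0.1, 2.73], [-2.68, 2.68]. Speed limits (rad/s): [2.57, 2.57, 3.14, 3.14, 3.14, 3.14].

INTERFACE

Orientations are given as a unit quaternion [x, y, z, w].
In Python, from cell import readout, optics, job_done gives the robot as it stands.
- The arm moves only by the tool servo_tool, never from a script. Its arguments are lists of equal length, an entry for each row: "grip": the opening, from 0 (shut) to 1 (fully open); "xyz": the shift along the tool's x, y, z in m, a list of three; "turn": the turn, a rotation vector about the tool's x, y, z in rad, a list of three. A call has exactly 10 rows; each row shifts and turns the commanded pose from where the row before left it, along the tool's axes as they then stand; what a row does not reach is not made up. A row lasts 1/8 s, in which the tool goes at most 62.5 mm and 10.7 degrees, less where a joint would pass 70% of its speed; a pose out of reach is approached as far as the arm can. A call is refused whole if a number of a shift passes 0.0625 or a number of a turn 0.188, either way. A call with a gripper value outside its range is refused whole. The fingers move at their own pace and stop on an object; "force" is the grip in N (left out, the last holds). Time passes only in rows, so rows that do not move let the fingers close, or fill a call up. It gives the time, the measured TCP pose, the force, the opening and the grip force at its end, in the units of the state.
- readout.get_obs(): the state, without advancing time (a new reading comes with each control period).
- optics.read_camera(name): name is "scene" or "top"; returns (picture, depth): 420x560x3 uint8, red, green, blue; 420x560 float32, m along the optical axis (not along the pixel's ray), 0 where there is no reading.
- optics.camera_params(name): a dict with "fx", "fy", "cx", "cy" (pixels), "rvec" (rotation vector, rad) and "tvec" (3), from world to camera coordinates, as OpenCV has them. Camera axes: x right, y down, z forward; pixel columns grow to the right and rows downward; lengths in m; the calibration is good to about 2 mm. A picture is of the moment at which its call begins. camera_params takes no time and is no camera call.
- job_done(): hands the job in; it is judged then, once.
The state is a dict: "clock": time; "qpos": joint angles; "joint_velocities": joint speeds; "joint_torque": joint torques, N m; "eef_pos": TCP position; "tcp_rot": TCP orientation; "wrist_force": force on the tool from outside, world axes, zero at the start; "wrist_torque": the same for the moment, N m; "width": finger opening in m; "grasp_force": force on a finger pad.
Only numpy, scipy, OpenCV 4.12 (cv2) and the standard library are available. Lean on these libraries where they do the work, as an engineer would, in place of code of your own. Each camera call takes 0.05 s, during which the arm holds its last target. There are 200 camera calls.

TASK

Push the small wooden cheese paddle across the chopping board, towards the robot, until its whole handle, and no more, sticks out past the board's near edge: the front edge of the blade level with the board's edge and the handle square to it, so that the cook can take it by the handle. Slide it flat with the fingertips, touching only its blade: do not touch the handle, do not pinch or lift the paddle, and leave the carrot stumps and the jars where they are.

Things in the scene. Friction and masses are not known exactly. Their poses are not given: they have to be found in the camera images.
- chopping_board: brown wooden chopping board lying fixed across the pan supports of the hob, 220 (x) x 300 (y) x 21 mm; it does not move. Origin: centre of its underside; its top is 21 mm above that. Its x axis points away from the robot (turned by up to 12 degrees), y to the left, z up
- board_near_edge (a point): middle of the chopping board's near edge (the 300 mm side that faces the robot), at the height of the board's top; same axes as the board. Past this edge there are 61 mm of air down to the hob's steel top (40 mm to the pan supports)
- paddle: cheese paddle of pale wood, 8 mm thick, about 90 g, flat on the board; it stops when no longer pushed. Blade 105 (x) x 96 (y) mm, corners of 8 mm radius (back edge straight over 80 mm). Origin: centre of the blade's underside; x points to the back edge, z up; the handle leaves the front edge along -x. Starts wholly on the board, handle roughly to the robot, turned up to 17 degrees from the board
- paddle_handle: the paddle's handle, one piece with the blade: 65 mm long, 26 mm wide, 8 mm thick, with a 10 mm hanging hole near its end. Same origin and axes as paddle (blade centre); it reaches from x = -52.5 to x = -117.5 mm there. Not to be touched
- blade_front (a point): middle of the blade's front edge, where the handle begins, 4 mm above the board (half the thickness); axes of the paddle
- blade_back (a point): middle of the blade's straight back edge, the side farthest from the handle, 4 mm above the board; axes of the paddle
- carrot_a: orange carrot stump about 49 mm across and 44 mm high, loose on the left part of the board, the one nearer to the robot. Origin: centre of its underside. Bystander
- carrot_b: orange carrot stump about 47 mm across and 42 mm high, loose on the left part of the board, the one farther from the robot. Origin: centre of its underside. Bystander
- spice_a: spice jar with a black cap, 41 mm across, 105 mm high, loose on the worktop left of the hob. Origin: centre of its underside. Bystander
- spice_b: spice jar with a black cap, 41 mm across, 105 mm high, loose on the worktop left of the hob, nearer to the robot than the other. Origin: centre of its underside. Bystander

How it is judged:
At the end, for the whole second after the job is handed in: The paddle lies flat and still on the board, its blade's front edge within 10 mm of the board's near edge (so the 65 mm handle overhangs by its length), square to that edge within 8 degrees, the blade not past the board's sides; carrot stumps and spice jars within 15 mm of where they stood (x of blade_front in the frame of board_near_edge between -0.01 and 0.01 m and y of blade_front in the frame of board_near_edge between -0.102 and 0.102 m and angle between the x axis of paddle and the x axis of chopping_board, either way round below 0.14 rad and x of blade_front in the frame of blade_back below 0 m and z of paddle in the frame of board_near_edge between -0.004 and 0.004 m and angle between paddle's own z axis and vertical below 0.05 rad and linear speed of paddle below 0.01 m/s and distance of each of carrot_a, carrot_b, spice_a, spice_b from where it was at the start of the episode below 0.015 m); the robot touches nothing.
It fails at once if the paddle is lifted off the board or tipped (z of paddle in the frame of board_near_edge above 0.012 m or angle between paddle's own z axis and vertical above 0.15 rad).
It fails at once if the paddle's handle is touched (contact force between any of the fingers, the arm and paddle_handle above 0.5 N).
It fails at once if a carrot stump or a spice jar is pushed away (distance of any of carrot_a, carrot_b, spice_a, spice_b from where it was at the start of the episode above 0.015 m).
It also fails if it takes over 38 s, if anything falls off the work surface, if the arm or the gripper's body presses on something with over 40 N, if the wrist force passes 120 N, or if a joint passes its speed limit or range.

## Working session

There is one attempt and no reset: what is moved stays moved. The work goes in short steps, Python scripts to look and compute and a tool call to move; the robot and the scene stay as the last step left them, time stands still between calls to the robot, and variables do not carry over. Pictures are saved under pics/ and viewed, at most 10 in all, crops included, and the job is handed in when it is done.

Besides the shell and the picture viewer there is one more tool, called in YAML: its name, and indented under it one key for each argument. servo_tool: Moves the arm, as the interface text tells. Its arguments: {"type":"object","properties":{"grip":{"type":"array","items":{"type":"number"}},"xyz":{"type":"array","items":{"type":"array","items":{"type":"number"}}},"turn":{"type":"array","items":{"type":"array","items":{"type":"number"}}},"force":{"type":"number"}},"required":["grip","xyz","turn"]}

```bash
mkdir -p pics; python3 - <<'E'
from cell import readout, optics
import cv2,numpy as np
o=readout.get_obs(); print(o['clock'],o['eef_pos'],o['tcp_rot'],o['width'])
for n in('scene','top'):
    im,d=optics.read_camera(n); p=optics.camera_params(n); np.savez('pics/%s0.npz'%n,im=im,d=d)
    R=cv2.Rodrigues(np.array(p['rvec'],float))[0]; print(n,p['fx'],p['cx'],p['cy'],(-R.T@np.array(p['tvec'])).round(3),R.round(2).tolist())
    cv2.imwrite('pics/%s0.png'%n,im[...,::-1])
E
```

```text
0.0 [ 0.17727564 -0.54624113  0.23037546] [ 9.87717452e-01  1.56247064e-01 -8.41890544e-05 -1.04072470e-03] 0.085036024215755
scene 542.5368247873812 282.77170209733697 215.83970406368306 [-0.127  0.611  1.015] [[-0.58, -0.81, -0.01], [-0.61, 0.45, -0.65], [0.54, -0.38, -0.76]]
top 534.0376791713868 278.71551988167926 211.22488286226954 [0.448 0.141 1.057] [[-0.01, -1.0, 0.01], [-1.0, 0.01, -0.06], [0.06, -0.01, -1.0]]
```

View pics/top0.png

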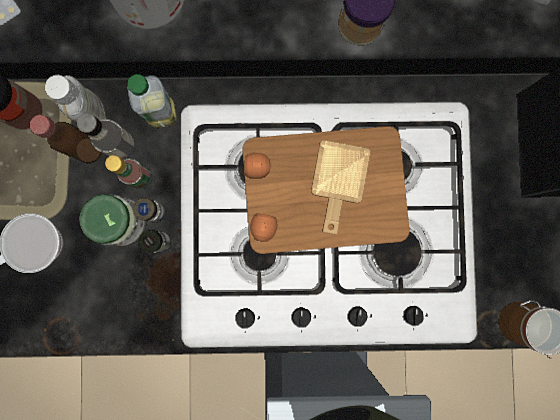

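View pics/scene0.png

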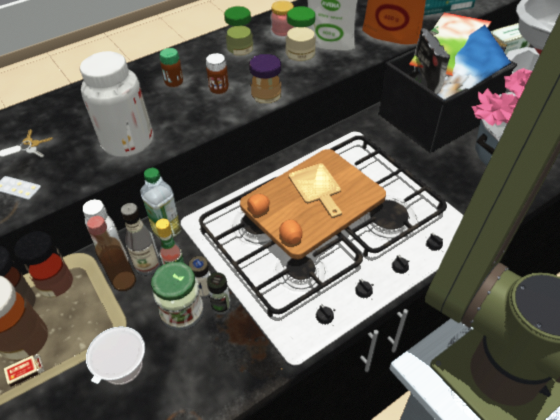

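The top view shows the board at px (243–409, 127–253), with the blade centred near (341,172), the handle end at (331,232), and the carrots at (257,166) and (264,228). Next I measure these.

```bash
cat > h.py <<'E'
import numpy as np,cv2
from cell import optics,readout
def cam(n):
    p=optics.camera_params(n); return np.array([[p['fx'],0,p['cx']],[0,p['fy'],p['cy']],[0,0,1]]),cv2.Rodrigues(np.array(p['rvec'],float))[0],np.array(p['tvec'],float).ravel()
def plane(n,uv,z):
    K,R,t=cam(n); uv=np.atleast_2d(uv).astype(float); r=np.c_[uv,np.ones(len(uv))]@np.linalg.inv(K).T@R; c=-R.T@t
    return c+r*((z-c[2])/r[:,2])[:,None]
def cloud(n,d):
    K,R,t=cam(n); v,u=np.mgrid[:d.shape[0],:d.shape[1]]; P=np.stack([u,v,np.ones_like(u)],-1)@np.linalg.inv(K).T*d[...,None]
    return (P-t)@R
def big(m):
    c=cv2.findContours(m.astype(np.uint8),cv2.RETR_EXTERNAL,cv2.CHAIN_APPROX_NONE)[0]; return max(c,key=cv2.contourArea)
def paddle_mask(im):
    hsv=cv2.cvtColor(im,cv2.COLOR_RGB2HSV); m=(hsv[...,0]>=13)&(hsv[...,0]<32)&(hsv[...,1]>50)&(hsv[...,2]>165)
    w=np.zeros_like(m); w[120:290,240:412]=1; return cv2.morphologyEx((m&w).astype(np.uint8),cv2.MORPH_CLOSE,np.ones((5,5)))
E
python3 - <<'E'
from h import *
f=np.load('pics/top0.npz'); im,d=f['im'],f['d']; X=cloud('top',d)
hsv=cv2.cvtColor(im,cv2.COLOR_RGB2HSV)
for q in[(290,200),(380,200),(380,140),(300,240),(345,175),(333,215),(257,166),(264,228),(250,120),(420,300),(154,240),(144,208)]:
    print(q,hsv[q[1],q[0]],X[q[1],q[0]].round(4))
w=np.zeros(d.shape,bool); w[120:262,236:416]=1
zb=np.median(X[190:215,285:305,2]); print('zb',zb)
c=big(w&(abs(X[...,2]-zb-.002)<.015)&(hsv[...,1]>60)); P=plane('top',c[:,0],zb)[:,:2]
r=cv2.minAreaRect((P*1000).astype(np.float32)); print('board',r,cv2.boxPoints(r))
m=paddle_mask(im); c=big(m); print(cv2.contourArea(c),cv2.boundingRect(c))
o=im.copy(); cv2.drawContours(o,[c],-1,(255,0,0),1); cv2.imwrite('pics/ov.png',cv2.resize(o[110:270,230:420],None,fx=4,fy=3.7,interpolation=0)[...,::-1])
P=plane('top',c[:,0],zb+.008)[:,:2]; np.save('pics/pc0.npy',P)
for nm,(u,v) in dict(a=(264,228),b=(257,166)).items():
    s=X[v-14:v+15,u-14:u+15].reshape(-1,3); s=s[s[:,2]>zb+.035]; print('carrot',nm,s.mean(0),len(s))
E
```

```text
(290, 200) [ 15 133 165] [0.5333 0.1086 0.0559]
(380, 200) [ 14 126 156] [ 0.5308 -0.0601  0.0603]
(380, 140) [ 14 129 158] [ 0.6441 -0.0625  0.063 ]
(300, 240) [ 14 129 168] [0.4579 0.0912 0.0596]
(345, 175) [ 23  82 246] [0.5778 0.0057 0.0685]
(333, 215) [ 18  96 200] [0.5034 0.0295 0.0673]
(257, 166) [ 11 153 206] [0.5916 0.1687 0.1022]
(264, 228) [ 11 153 211] [0.4797 0.1573 0.103 ]
(250, 120) [ 38   4 231] [ 0.7005  0.1847 -0.0019]
(420, 300) [ 30   4 231] [ 0.337  -0.1473 -0.0046]
(154, 240) [ 9 52 49] [0.461  0.3537 0.1012]
(144, 208) [108  54 151] [0.5186 0.3721 0.099 ]
zb 0.05956726512829577
board ((552.3897094726562, 42.59539794921875), (219.52964782714844, 299.4891052246094), 4.132451057434082) [[ 432.11932   184.04073 ]
 [ 453.70123  -114.669754]
 [ 672.6601    -98.84993 ]
 [ 651.0782    199.86055 ]]
9506.0 (247, 140, 162, 113)
carrot a [0.48281254 0.15926448 0.10888288] 453
carrot b [0.59374121 0.1715637  0.11006458] 354
```

View pics/ov.png

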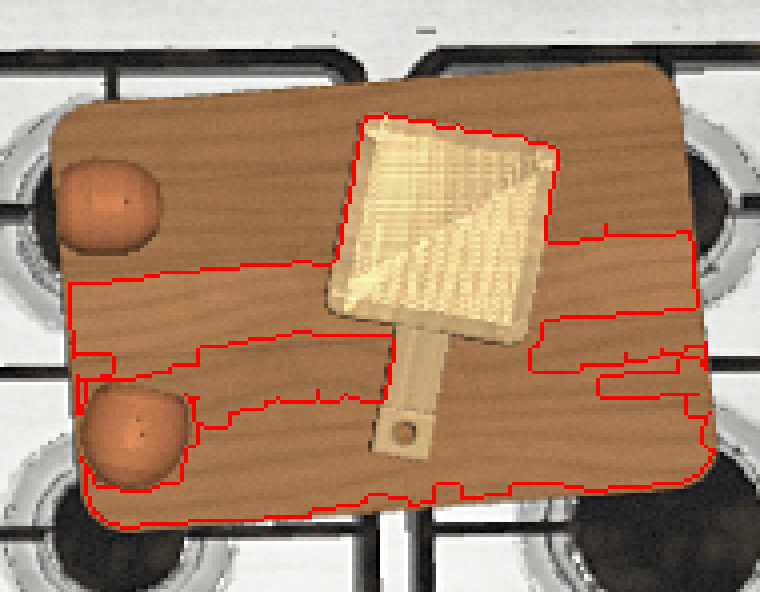

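The blade shows clearly (crop px 330–558 × 115–343), but the mask leaks into the board, so I tighten the threshold.

```bash
cat >> h.py <<'E'
ZB=.0605
# board frame
BX=np.array([np.cos(np.deg2rad(4.13)),np.sin(np.deg2rad(4.13))]); BY=np.array([-BX[1],BX[0]]); E0=np.array([.4429,.0347])
def paddle_mask(im):
    h,s,v=[a.astype(int) for a in cv2.split(cv2.cvtColor(im,cv2.COLOR_RGB2HSV))]; m=(s<117)&(s>40)&(h>13)&(h<34)&(v>145)
    w=np.zeros_like(m); w[120:320,275:405]=1; m=cv2.morphologyEx((m&w).astype(np.uint8),cv2.MORPH_OPEN,np.ones((3,3)))
    return cv2.morphologyEx(m,cv2.MORPH_CLOSE,np.ones((5,5)))
def paddle(im,nm=None):
    m=paddle_mask(im); c=big(m)
    f=np.zeros_like(m); cv2.drawContours(f,[c],-1,1,-1)
    b=big(cv2.morphologyEx(f,cv2.MORPH_OPEN,np.ones((25,25)) if 0 else cv2.getStructuringElement(2,(23,23))))
    P=plane('top',b[:,0],ZB+.008)[:,:2]; A=plane('top',c[:,0],ZB+.008)[:,:2]
    r=cv2.minAreaRect((P*1000).astype(np.float32)); ctr=np.array(r[0])/1000
    tip=A[np.argsort(((A-ctr)**2).sum(1))[-15:]].mean(0)
    box=cv2.boxPoints(r)/1000; e=[box[1]-box[0],box[2]-box[1]]; k=(ctr-tip)/np.linalg.norm(ctr-tip)
    u=max([x/np.linalg.norm(x)*s for x in e for s in(1,-1)],key=lambda x:x@k)
    n=np.array([-u[1],u[0]]); q=(P-ctr)@u; l=(A-ctr)@u
    hp=A[(l<-.07)]; hl=(hp-ctr)@n
    if nm:
        o=im.copy(); cv2.drawContours(o,[c],-1,(255,0,0),1); cv2.drawContours(o,[b],-1,(0,0,255),1)
        cv2.imwrite(nm,cv2.resize(o[110:310,230:420],None,fx=3,fy=3,interpolation=0)[...,::-1])
    blade_back=ctr+u*l.max(); org=ctr+u*(l.max()-.0525); fr=ctr+u*(l.max()-.105)
    print('rect',r[1],'len',l.max()-l.min(),'u',u.round(4),'ang_deg',np.rad2deg(np.arctan2(u[1],u[0])).round(2),'rel board',(np.rad2deg(np.arctan2(u[1],u[0]))-4.13).round(2),'handle mid off',(hl.max()+hl.min())/2)
    print('ctr',ctr.round(4),'org',org.round(4),'back',blade_back.round(4),'front from back/tip in board',((fr-E0)@BX).round(4),((ctr+u*(l.min()+.065)-E0)@BX).round(4),'y',((fr-E0)@BY).round(4))
E
python3 - <<'E'
from h import *
paddle(np.load('pics/top0.npz')['im'],'pics/ov2.png')
E
```

```text
rect (95.29841613769531, 109.00346374511719) len 0.17001853375607207 u [ 0.9811 -0.1937] ang_deg -11.17 rel board -15.3 handle mid off 0.000425576313300563
ctr [0.5834 0.0144] org [0.5855 0.014 ] back [0.637  0.0038] front from back/tip in board 0.0901 0.0901 y -0.0171
```

View pics/ov2.png

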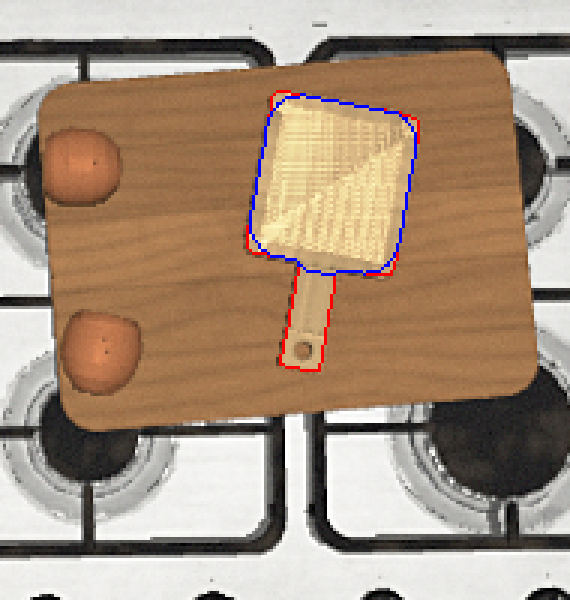

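Paddle: origin (0.5855, 0.014), turned −15.3° from the board, with the front edge 90 mm inside it. The contours fit well, so I move behind the back edge with the tool x axis along the paddle.

servo_tool:
  grip: [0.4,0.4,0.4,0.4,0.4,0.4,0.4,0.4,0.4,0.4]
  xyz:
    - [0,0,0]
    - [0,0,0]
    - [0,0,0]
    - [0.0305,-0.0524,0]
    - [0.0305,-0.0524,0]
    - [0.0305,-0.0524,0]
    - [0.0305,-0.0524,0]
    - [0.0305,-0.0524,0]
    - [0.0305,-0.0524,0]
    - [0.0305,-0.0524,0]
  turn:
    - [0,0,0.169]
    - [0,0,0.169]
    - [0,0,0.169]
    - [0,0,0]
    - [0,0,0]
    - [0,0,0]
    - [0,0,0]
    - [0,0,0]
    - [0,0,0]
    - [0,0,0]

```text
clock: 1.35
eef_pos: [0.4583, -0.2262, 0.2311]
tcp_rot: [0.995, -0.096, -0.0, 0.0]
wrist_force: [0.4, -0.7, 0.3]
width: 0.0343
grasp_force: 0.0
```

servo_tool:
  grip: [0.4,0.4,0.4,0.4,0.4,0.4,0.4,0.4,0.4,0.4]
  xyz:
    - [0.0305,-0.0524,0]
    - [0.0305,-0.0524,0]
    - [0.0305,-0.0524,0]
    - [0.0305,-0.0524,0]
    - [0.0305,-0.0524,0]
    - [0,0,0.03]
    - [0,0,0.03]
    - [0,0,0.03]
    - [0,0,0.02]
    - [0,0,0]
  turn:
    - [0,0,0]
    - [0,0,0]
    - [0,0,0]
    - [0,0,0]
    - [0,0,0]
    - [0,0,0]
    - [0,0,0]
    - [0,0,0]
    - [0,0,0]
    - [0,0,0]

```text
clock: 2.6
eef_pos: [0.6554, 0.0001, 0.1188]
tcp_rot: [0.995, -0.096, -0.003, 0.0]
wrist_force: [0.6, -0.1, 0.2]
width: 0.0338
grasp_force: 0.0
```

```bash
python3 - <<'E'
from h import *
from scipy.spatial.transform import Rotation as Ro
o=readout.get_obs(); M=Ro.from_quat(o['tcp_rot']).as_matrix()
print(o['clock'],o['eef_pos'],M.round(3).tolist(),o['width'],o['wrist_force'],o['qpos'])
im,d=optics.read_camera('scene'); cv2.imwrite('pics/s1.png',cv2.resize(im[100:300,200:420],None,fx=3,fy=3)[...,::-1])
K,R,t=cam('scene'); 
for z in (0,-.006):
  p=K@(R@(np.array(o['eef_pos'])-[0,0,z])+t); print(p[:2]/p[2])
E
```

```text
2.6 [6.55381711e-01 6.92162245e-05 1.18780596e-01] [[0.981, -0.192, -0.006], [-0.192, -0.981, 0.0], [-0.006, 0.001, -1.0]] 0.03377229176627255 [ 0.57882145 -0.10632395  0.1713371 ] [-6.43413167e-02  5.12634411e-01  1.46642303e+00  2.37374265e-05
  1.16813208e+00  1.69957970e+00]
[302.54535902 148.30185011]
[302.58877658 146.46097855]
```

View pics/s1.png

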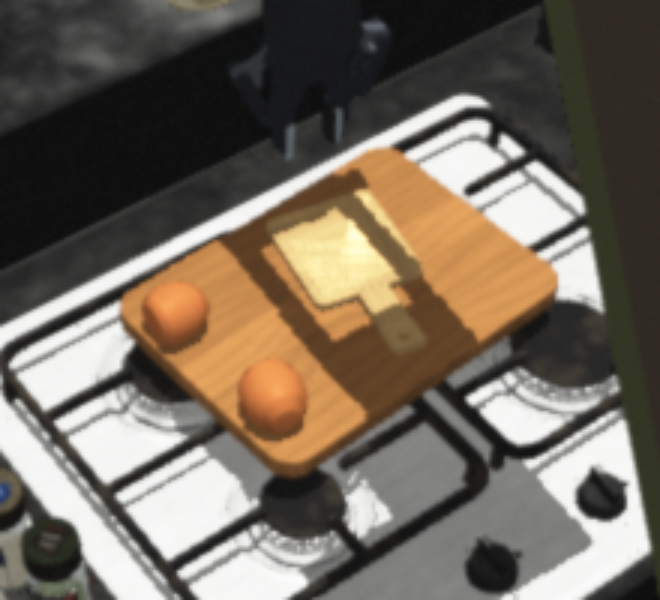

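The fingers (tips at crop px 290,157 and 337,140) are behind the paddle and clear of it. Now I descend.

servo_tool:
  grip: [0.4,0.4,0.4,0.4,0.4,0.4,0.4,0.4,0.4,0.4]
  xyz:
    - [0.003,0,0.015]
    - [0,0,0.015]
    - [0,0,0.013]
    - [0,0,0.005]
    - [0,0,0.002]
    - [0,0,0]
    - [0,0,0.002]
    - [0,0,0.001]
    - [0,0,0]
    - [0,0,0]
  turn:
    - [0,0,0]
    - [0,0,0]
    - [0,0,0]
    - [0,0,0]
    - [0,0,0]
    - [0,0,0]
    - [0,0,0]
    - [0,0,0]
    - [0,0,0]
    - [0,0,0]

```text
clock: 3.9
eef_pos: [0.6604, -0.0007, 0.0684]
tcp_rot: [0.995, -0.096, 0.0, -0.0]
wrist_force: [-0.2, -0.2, -0.4]
width: 0.0341
grasp_force: 0.0
```

```bash
python3 - <<'E'
from h import *
print(readout.get_obs()['wrist_force'])
im,d=optics.read_camera('scene'); cv2.imwrite('pics/s2.png',cv2.resize(im[130:210,260:370],None,fx=6,fy=6)[...,::-1])
E
```

```text
[-0.2320225  -0.18193519 -0.38331535]
```

View pics/s2.png

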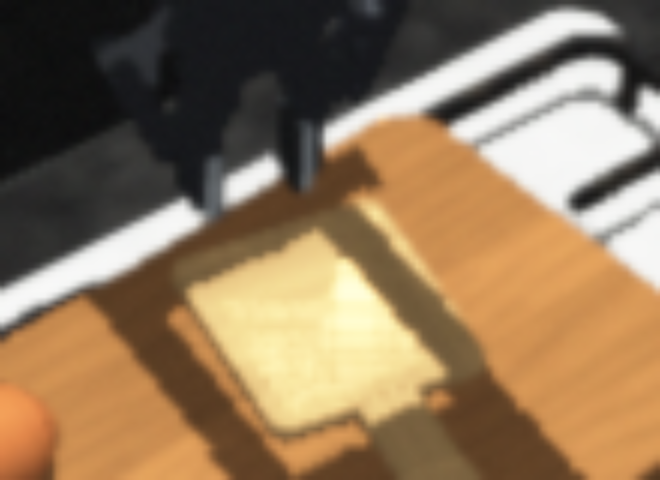

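The tips hover just behind the blade's back edge at crop (210,215) and (305,190). I go down further and watch the force.

servo_tool:
  grip: [0.4,0.4,0.4,0.4,0.4,0.4,0.4,0.4,0.4,0.4]
  xyz:
    - [0,0,0.001]
    - [0,0,0.001]
    - [0,0,0.001]
    - [0,0,0.001]
    - [0,0,0.001]
    - [0,0,0.0005]
    - [0,0,0]
    - [0,0,0]
    - [0,0,0]
    - [0,0,0]
  turn:
    - [0,0,0]
    - [0,0,0]
    - [0,0,0]
    - [0,0,0]
    - [0,0,0]
    - [0,0,0]
    - [0,0,0]
    - [0,0,0]
    - [0,0,0]
    - [0,0,0]

```text
clock: 5.2
eef_pos: [0.6603, -0.0007, 0.0629]
tcp_rot: [0.995, -0.096, 0.0, 0.0]
wrist_force: [0.1, -0.1, 0.2]
width: 0.0342
grasp_force: 0.0
```

servo_tool:
  grip: [0.4,0.4,0.4,0.4,0.4,0.4,0.4,0.4,0.4,0.4]
  xyz:
    - [0,0,0.0005]
    - [0,0,0.0005]
    - [0,0,0.0005]
    - [0,0,0.0005]
    - [0,0,0.0005]
    - [0,0,0]
    - [0,0,0]
    - [0,0,0]
    - [0,0,0]
    - [0,0,0]
  turn:
    - [0,0,0]
    - [0,0,0]
    - [0,0,0]
    - [0,0,0]
    - [0,0,0]
    - [0,0,0]
    - [0,0,0]
    - [0,0,0]
    - [0,0,0]
    - [0,0,0]

```text
clock: 6.45
eef_pos: [0.6604, -0.0007, 0.0603]
tcp_rot: [0.995, -0.096, 0.0, 0.0]
wrist_force: [0.5, 0.4, -0.1]
width: 0.0341
grasp_force: 0.0
```

servo_tool:
  grip: [0.4,0.4,0.4,0.4,0.4,0.4,0.4,0.4,0.4,0.4]
  xyz:
    - [0,0,0.0005]
    - [0,0,0.0005]
    - [0,0,0.0005]
    - [0,0,0.0005]
    - [0,0,0.0005]
    - [0,0,0]
    - [0,0,0]
    - [0,0,0]
    - [0,0,0]
    - [0,0,0]
  turn:
    - [0,0,0]
    - [0,0,0]
    - [0,0,0]
    - [0,0,0]
    - [0,0,0]
    - [0,0,0]
    - [0,0,0]
    - [0,0,0]
    - [0,0,0]
    - [0,0,0]

```text
clock: 7.7
eef_pos: [0.6604, -0.0007, 0.0601]
tcp_rot: [0.995, -0.096, 0.001, 0.0]
wrist_force: [-3.8, -0.2, 12.9]
width: 0.034
grasp_force: 6.5
```

Contact with the board is at TCP z ≈ 0.060. I raise about 2.5 mm, approach, and start the push, turning gradually.

servo_tool:
  grip: [0.4,0.4,0.4,0.4,0.4,0.4,0.4,0.4,0.4,0.4]
  xyz:
    - [0,0,-0.0045]
    - [0,0,0]
    - [-0.004,0,0]
    - [-0.004,0,0]
    - [-0.004,0,0]
    - [-0.004,0,0]
    - [-0.005,0,0]
    - [-0.005,0,0]
    - [-0.005,0,0]
    - [-0.005,0,0]
  turn:
    - [0,0,0]
    - [0,0,0]
    - [0,0,0]
    - [0,0,0]
    - [0,0,0]
    - [0,0,0]
    - [0,0,-0.0178]
    - [0,0,-0.0178]
    - [0,0,-0.0178]
    - [0,0,-0.0178]

```text
clock: 8.95
eef_pos: [0.6246, 0.0057, 0.0623]
tcp_rot: [0.998, -0.06, 0.0, -0.0]
wrist_force: [0.8, -0.8, 0.1]
width: 0.0343
grasp_force: 0.2
```

```bash
python3 - <<'E'
from h import *
o=readout.get_obs(); print(o['clock'],o['eef_pos'],o['wrist_force'])
im,d=optics.read_camera('top'); paddle(im,'pics/t3.png')
E
```

```text
8.95 [0.62456707 0.00574297 0.0623485 ] [ 0.79844042 -0.81671535  0.13050822]Traceback (most recent call last):
  File "<stdin>", line 3, in <module>
  File "h.py", line 38, in paddle
    print('rect',r[1],'len',l.max()-l.min(),'u',u.round(4),'ang_deg',np.rad2deg(np.arctan2(u[1],u[0])).round(2),'rel board',(np.rad2deg(np.arctan2(u[1],u[0]))-4.13).round(2),'handle mid off',(hl.max()+hl.min())/2)
                                                                                                                                                                                                ~~~~~~^^
    return umr_maximum(a, axis, None, out, keepdims, initial, where)
ValueError: zero-size array to reduction operation maximum which has no identity
```

View pics/t3.png

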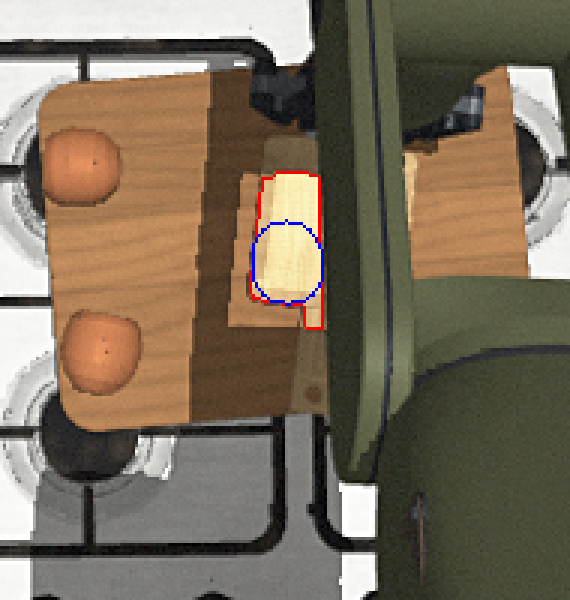

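The arm hides part of the top view, but the blade (crop px 250–325 × 140–330) has moved about 26 mm and is turning with the fingers. I continue.

servo_tool:
  grip: [0.4,0.4,0.4,0.4,0.4,0.4,0.4,0.4,0.4,0.4]
  xyz:
    - [-0.005,0,0]
    - [-0.005,0,0]
    - [-0.005,0,0]
    - [-0.005,0,0]
    - [-0.005,0,0]
    - [-0.005,0,0]
    - [-0.005,0,0]
    - [-0.005,0,0]
    - [-0.005,0,0]
    - [0,0,0]
  turn:
    - [0,0,-0.0178]
    - [0,0,-0.0178]
    - [0,0,-0.0178]
    - [0,0,-0.0178]
    - [0,0,-0.0178]
    - [0,0,-0.0178]
    - [0,0,-0.0178]
    - [0,0,-0.0178]
    - [0,0,-0.0178]
    - [0,0,-0.018]

```text
clock: 10.25
eef_pos: [0.5792, 0.008, 0.0622]
tcp_rot: [1.0, 0.029, -0.001, -0.0]
wrist_force: [-0.5, -0.1, -0.2]
width: 0.0341
grasp_force: 0.0
```

```bash
python3 - <<'E'
from h import *
from scipy.spatial.transform import Rotation as Ro
o=readout.get_obs(); M=Ro.from_quat(o['tcp_rot']).as_matrix(); e=o['eef_pos'][:2]
print(o['clock'],o['eef_pos'],np.rad2deg(np.arctan2(M[1,0],M[0,0])),(e-E0)@BX,(e-E0)@BY)
im,d=optics.read_camera('scene'); cv2.imwrite('pics/s4.png',cv2.resize(im[140:270,230:400],None,fx=4,fy=4,interpolation=0)[...,::-1])
E
```

```text
10.25 [0.57918368 0.00800917 0.06220397] 3.2909477373780334 0.1340075132932286 -0.0364366267531708
```

View pics/s4.png

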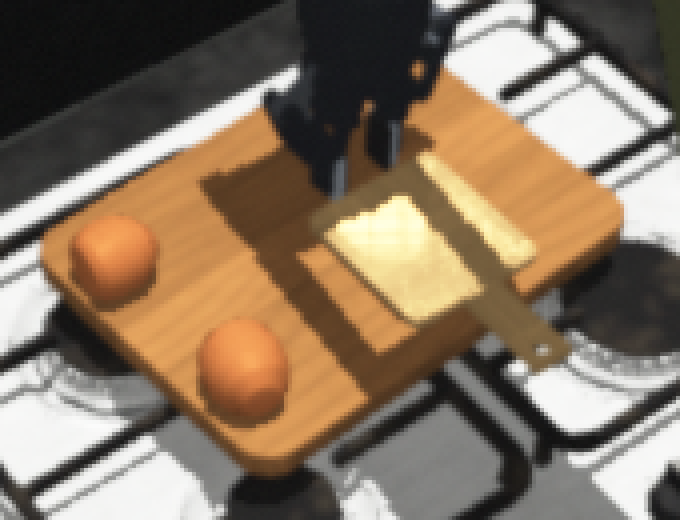

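The handle now overhangs, with its tip at crop (533,370)–(570,352) and the blade's front corners near (410,322) and (532,262). I convert these to positions.

```bash
python3 - <<'E'
from h import *
def B(n,c): 
    P=plane(n,np.array([230,140])+(np.array(c)+.5)/4-.5,ZB+.006)[:,:2]-E0; return np.c_[P@BX,P@BY].round(4)
print(B('scene',[(533,370),(570,352),(410,322),(532,262),(312,222),(420,155)]))
# board check in scene: near corners region (265,468)/(620,235)
im,d=optics.read_camera('top'); m=paddle_mask(im)
X=cloud('top',d); k=(abs(X[...,2]-.067)<.006)
cv2.imwrite('pics/t5.png',cv2.resize(im[110:310,230:420],None,fx=4,fy=3,interpolation=0)[...,::-1])
ims,ds=optics.read_camera('scene'); h=cv2.cvtColor(ims,cv2.COLOR_RGB2HSV); Xs=cloud('scene',ds)
# overhanging handle pixels: z near .0685, beyond near edge
bx=(Xs[...,:2]-E0)@BX; by=(Xs[...,:2]-E0)@BY
s=(bx<-.012)&(bx>-.1)&(abs(by)<.11)&(abs(Xs[...,2]-.067)<.012)
v,u=np.nonzero(s); print(s.sum(),bx[s].min(),by[s].min(),by[s].max())
r=cv2.minAreaRect((np.c_[bx[s],by[s]]*1000).astype(np.float32)); print(r)
E
```

```text
[[-0.0456 -0.0081]
 [-0.0498 -0.0335]
 [ 0.025   0.0203]
 [ 0.0124 -0.0659]
 [ 0.1199  0.0111]
 [ 0.1191 -0.0766]]
167 -0.04914214484010979 -0.03801709443785695 -0.008322032581343624
((-30.553363800048828, -23.0994930267334), (29.61735725402832, 36.02011489868164), 86.76008605957031)
```

The front edge is about 17 mm inside the board. I push 11 mm more with the last of the turn, then back off and lift clear for an unobstructed top view.

servo_tool:
  grip: [0.4,0.4,0.4,0.4,0.4,0.4,0.4,0.4,0.4,0.4]
  xyz:
    - [-0.003,0,0]
    - [-0.004,0,0]
    - [-0.004,0,0]
    - [0,0,0]
    - [0.005,0,0]
    - [0.01,0,0]
    - [0,0,-0.02]
    - [0,0,-0.04]
    - [0,0,-0.06]
    - [0,0.05,0]
  turn:
    - [0,0,-0.006]
    - [0,0,-0.006]
    - [0,0,-0.006]
    - [0,0,0]
    - [0,0,0]
    - [0,0,0]
    - [0,0,0]
    - [0,0,0]
    - [0,0,0]
    - [0,0,0]

```text
clock: 11.65
eef_pos: [0.5927, -0.0398, 0.1882]
tcp_rot: [0.999, 0.039, 0.006, 0.0]
wrist_force: [1.0, -1.1, -0.9]
width: 0.0343
grasp_force: 0.0
```

servo_tool:
  grip: [0.4,0.4,0.4,0.4,0.4,0.4,0.4,0.4,0.4,0.4]
  xyz:
    - [0,0.06,0]
    - [0,0.06,0]
    - [0,0.06,0]
    - [0,0.06,0]
    - [0,0,0]
    - [0,0,0]
    - [0,0,0]
    - [0,0,0]
    - [0,0,0]
    - [0,0,0]
  turn:
    - [0,0,0]
    - [0,0,0]
    - [0,0,0]
    - [0,0,0]
    - [0,0,0]
    - [0,0,0]
    - [0,0,0]
    - [0,0,0]
    - [0,0,0]
    - [0,0,0]

```text
clock: 12.9
eef_pos: [0.6056, -0.2802, 0.1825]
tcp_rot: [0.999, 0.038, 0.0, 0.0]
wrist_force: [-0.4, -0.1, 0.3]
width: 0.034
grasp_force: 0.0
```

```bash
python3 - <<'E'
from h import *
im,d=optics.read_camera('top'); paddle(im,'pics/t6.png'); print(readout.get_obs()['clock'])
E
```

```text
rect (108.4648666381836, 95.63890838623047) len 0.167779589646535 u [0.9992 0.0404] ang_deg 2.32 rel board -1.81 handle mid off 0.00017306352328315833
ctr [0.4997 0.0049] org [0.5014 0.005 ] back [0.5539 0.0071] front from back/tip in board 0.0037 0.006 y -0.0322
12.95
```

View pics/t6.png

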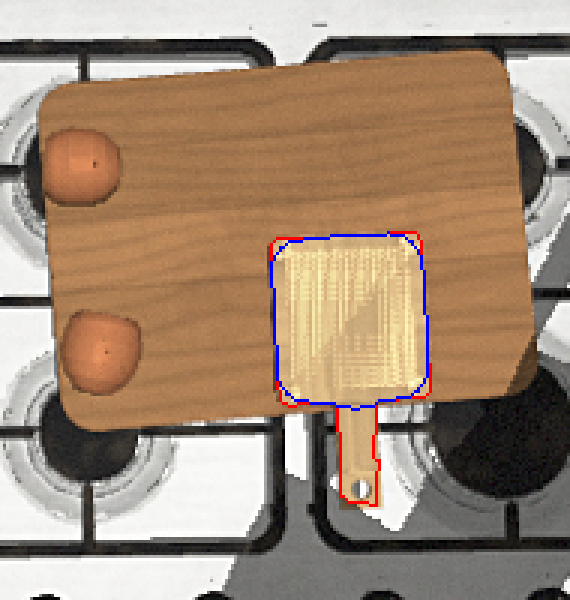

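The clear top view shows the front corners within about 1–2 px of the board's edge. That puts the front edge 4–6 mm inside the edge and 1.8° off square. The carrots have not moved. All of this is within tolerance, so I hand in.

```bash
python3 -c "
from cell import job_done
print(job_done())"
```

```text
the job is handed in; nothing more can be done
None
```

I handed the job in after about 13 s; the last top view showed the whole handle overhanging, the blade's front edge about 4–6 mm inside the board's near edge (limit 10 mm), and the paddle about 2° off square (limit 8°), with the carrots unmoved in that view; the jars were not rechecked and the hand-in returned no verdict.

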